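Unlock the marbler's colour chest

TASK

Unlock the marbler's colour chest: turn the red dial to four and the blue dial to two, feeling each one settle and stop in its worn gate without forcing it, then draw the brass-handled bolt gently all the way out of its staple until it stops, and let go. Leave the pots on the lid and the things around the chest where they stand.

Things in the scene. Friction and masses are not known exactly. Their poses are not given: they have to be found in the camera images.
- chest: Colour chest: heavy fixed grey steel box with green lid, 268 mm deep (x), 348 wide (y), 90 high; origin: centre of its underside on the table, x away from its front, y left, z up. Red dial's axis at x +15, y +70 mm; blue dial's at x +15, y -70; the bolt runs along y at x -85. Keepers over the bolt at y -95 and +85 (16 mm above the lid), brass staple at y -135 (21 mm above it).
- dial_red (a joint): Angle of the red (left, +y) dial, rad, counter-clockwise from above positive. Groups of 1 to 6 white dots, 60 degrees apart, on its black disc: number n is at the lid's white index bar (far side, +x) at (n-1)*1.0472; four is 3.142. Worn lock: the true gate, where the dial stops dead, lies up to 0.35 rad either side of that. Starts 0.65 to 1.45 rad below four.
- dial_blue (a joint): Angle of the blue (right, -y) dial, the same kind of dial; two is 1.047, its true gate up to 0.35 rad either side of that. Starts 0.65 to 1.45 rad above two.
- bolt (a joint): Travel of the bolt, m: 0 shut (its tip through the staple), 0.030 drawn right out against its stop; it moves along the chest's +y (to the left, away from the staple). It drags with about 2 N and stays where it is left. Unless both catches have dropped into their gates it stops dead after 1.5 mm; pulled there with more than 18 N it overloads a catch.
- catch_red: Hidden inside the chest under the red dial (only its fixed housing is measured): a sprung catch that drops into the dial's gate as it passes, with nothing to see. Dropped in, it holds the dial firm both ways with about 0.05 rad of play; if not, the dial turns on freely. Over 18 N on it, from the dial (about 12 N at the post: stay below 10) or the bolt, overloads it.
- catch_blue: The same catch under the blue dial.
- ochre_pot_mid (a point): Yellow pigment pot with a black cap, 38 mm across, 40 mm high, standing on the lid behind the dials; point at its centre. Leave alone.
- black_pot_mid (a point): Black pigment pot with a steel cap, 34 mm across, 36 mm high, on the lid's far left corner; point at its centre. Leave alone.
- crimson_pot_mid (a point): Red pot, 44 mm across, 50 mm high, on the table to the right; point at its centre. Leave alone.
- green_pot_mid (a point): Green pot, 44 mm across, 50 mm high, on the table to the right; point at its centre. Leave alone.
- blue_jar_mid (a point): Blue jar with brushes in it, 66 mm across, 85 mm high (135 mm with brushes), on the table to the right; point at the jar's centre. Leave alone.
- amber_bottle_mid (a point): Amber bottle, 52 mm across, 120 mm high, on the table to the right; point at its centre. Leave alone.
- dial_red_post (a point): Point in the red finger post by which the dial is turned, on the post's centre line, 31 mm above the lid and 30 mm from the dial's axis; x points outward from the axis, y the counter-clockwise way, z up. The post is 12 mm across, from 7.5 to 38.5 mm above the lid, on a disc 104 mm across, on number one's side. Pushed at the post, a free dial turns with about 2 N.
- dial_blue_post (a point): The same point in the blue dial's blue finger post.
- bolt_post (a point): Point in the bolt's brass handle post, on its centre line, 31 mm above the lid, moving with the bolt; axes as the chest. The post is 14 by 14 mm, from 10.5 to 42.5 mm above the lid.

How it is judged (in metres and radians):
On the way:
1. both dials are turned to the code (red four, blue two, each within 26 degrees) while the bolt is still shut (value of joint dial_red between 2.69 and 3.59 rad and value of joint dial_blue between 0.597 and 1.497 rad and value of joint bolt below 0.006 m), for 0.2 s.
At the end, for the whole second after the job is handed in: The bolt is drawn out at least 26 of its 30 mm and at rest, and the dials still stand at four (red) and two (blue), within 26 degrees (value of joint bolt above 0.026 m and velocity of joint bolt below 0.01 m/s and value of joint dial_red between 2.69 and 3.59 rad and value of joint dial_blue between 0.597 and 1.497 rad); the robot touches nothing.
It fails at once if a catch is overloaded: the dial forced against its gate, or the bolt pulled against a catch, with more than 18 N on the catch (contact force between any of catch_red, catch_blue and anything else above 18 N).
It fails at once if a pot on the lid or a thing beside the chest is moved more than 25 mm (distance of any of ochre_pot_mid, black_pot_mid, crimson_pot_mid, green_pot_mid, blue_jar_mid, amber_bottle_mid from where it was at the start of the episode above 0.025 m).
It also fails if it takes over 70 s, if anything falls off the work surface, if the arm or the gripper's body presses on something with over 40 N, if the wrist force passes 120 N, or if a joint passes its speed limit or range.

ROBOT

A 6-joint arm with a two-finger parallel gripper is mounted at the origin on the work surface. World frame = base frame: x ahead of the robot, y to its left, z up, the work surface at z = 0. Lengths are in mm, angles in rad, forces in N, time in s.
With the tool pointing down it reaches from about 400 to 925 mm from the base axis. Payload 12.5 kg.
Tool frame: the origin (TCP) lies at the centre of the arm's flange, where the gripper is bolted on; the fingertips stand 190 mm ahead of it and the grasp point (between the pads) lies 171 mm ahead of it; z points along the fingers, y is the line along which they close (so a half turn about z gives the same grasp; the last joint's range is limited). The gripper opens to 95 mm and grips with 3 to 60 N. Pads are 20 mm wide; open, the fingers measure 119 mm over their backs; the gripper's body (75 mm by 180 mm) begins 59 mm behind the grasp point.
Start: joints at [-1.358, 0.491, 1.559, -0, 1.092, -0.106], TCP at [195.911, -593.501, 404.761] pointing down, gripper open.
Joint ranges: [-3.1, 3.1], [-0.84, 2.19], [0.05, 2.79], [-1.13, 4.28], [0.06, 2.93], [-2.69, 2.69]. Speed limits (rad/s): [2.22, 2.22, 2.79, 3.14, 3.14, 3.14].

INTERFACE

Orientations are given as [roll, pitch, yaw] about the fixed x, y, z axes, in that order (R = Rz(yaw) Ry(pitch) Rx(roll)).
In Python, from cell import env, read_camera, search_frame, cut_out gives the robot as it stands. The module is installed in compiled form; this text tells all that it offers.
- The arm moves only by the tool move_arm, never from a script. Its argument "commands" is a list of rows, each a list of 3 entries, a list of its own where there are three numbers: the shift along the world's x, y, z normalised to -1 to 1, where 1 is 0.03 m, then the turn about the world's z normalised to -1 to 1, where 1 is 0.08 rad, then the opening, from -1 (shut) to 1 (fully open), so that 0 is half open. A call has 1 to 20 rows; each row shifts and turns the commanded pose from where the row before left it; what a row does not reach is not made up. A row lasts 1/12 s, in which the tool goes at most 41.7 mm and 7.16 degrees, less where a joint would pass 70% of its speed; a pose out of reach is approached as far as the arm can. A call with a number of a shift or a turn outside -1 to 1 is refused whole. A call with a gripper value outside its range is refused whole. The fingers move at their own pace and stop on an object; the grip force is fixed at half the most. Time passes only in rows, so rows that do not move let the fingers close. It gives the time, the measured TCP pose, the force, the opening and the grip force at its end, in the units of the state.
- env.state(): the state, without advancing time (a new reading comes with each control period).
- read_camera(name): name is "side" or "top"; returns a dict with "image" (384x512x3 uint8, red, green, blue), "fx", "fy", "cx", "cy" (pixels), "rvec" (rotation vector, rad) and "tvec" (3), from world to camera coordinates, as OpenCV has them. Camera axes: x right, y down, z forward; pixel columns grow to the right and rows downward; lengths in mm; the calibration is good to about 2 mm. A picture is of the moment at which its call begins. There is no depth.
- env.job_done(): hands the job in; it is judged then, once.
Trained networks look in a picture, given as the dict that the camera call returned (one of the last four; its "shot" number tells which), for a name from the list of things; names that differ only in an ending like _2 or _b are one class to them, and where a whole thing is asked for, a point or a joint stands for the part that bears it (a point fixed in the world has none). Each returns a list of dicts, best first, with "confidence" (0 to 1); they miss things now and then, are a little off and sometimes report something else, mostly with a low value. They report only what shows in the picture. A call takes as long as a camera call.
- search_frame(thing, picture): "at" ([column, row] in pixels, amid what is visible of it).
- cut_out(thing, picture): "region" (384x512 bool, what is visible of it) and "at" ([column, row] in pixels, amid what is visible of it).
The state is a dict: "t": time; "joints": joint angles; "qvel": joint speeds; "tau": joint torques, N m; "eef_pos": TCP position; "tcp_rot": TCP orientation; "ft_force": force on the tool from outside, world axes, zero at the start; "moment": the same for the moment, N m; "opening": opening from 0.0 (shut) to 1.0 (fully open); "grip_force": force on a finger pad.
Only numpy, scipy, OpenCV 4.12 (cv2) and the standard library are available. Lean on these libraries where they do the work, as an engineer would, in place of code of your own. Each camera call takes 0.05 s, during which the arm holds its last target. There are 200 camera calls.

## Working session

There is one attempt and no reset: what is moved stays moved. The work goes in short steps, Python scripts to look and compute and a tool call to move; the robot and the scene stay as the last step left them, time stands still between calls to the robot, and variables do not carry over. Pictures are saved under pics/ and viewed, at most 10 in all, crops included, and the job is handed in when it is done.

Besides the shell and the picture viewer there is one more tool, called after "Request:" in YAML: its name, and indented under it one key for each argument. move_arm: Moves the arm, as the interface text tells. Its arguments: {"type":"object","properties":{"commands":{"type":"array","items":{"type":"array"}}},"required":["commands"]}

```bash
mkdir -p pics
cat > h.py <<'E'
import numpy as np, cv2
from cell import env, read_camera, search_frame, cut_out
def ray(p,uv):
    R,_=cv2.Rodrigues(np.array(p["rvec"],float)); t=np.array(p["tvec"],float).ravel()
    d=R.T@np.array([(uv[0]-p["cx"])/p["fx"],(uv[1]-p["cy"])/p["fy"],1.0]); return -R.T@t,d
def atz(p,uv,z):
    c,d=ray(p,uv); return c+d*(z-c[2])/d[2]
def proj(p,X):
    K=np.array([[p["fx"],0,p["cx"]],[0,p["fy"],p["cy"]],[0,0,1.]])
    return cv2.projectPoints(np.array(X,float).reshape(-1,1,3),np.array(p["rvec"],float),np.array(p["tvec"],float),K,None)[0].reshape(-1,2)
E
python3 - <<'E'
from h import *
s=env.state(); print({k:np.round(v,3).tolist() for k,v in s.items()})
for n in("top","side"):
    p=read_camera(n); cv2.imwrite(f"pics/{n}0.png",cv2.resize(p["image"][:,:,::-1],(800,600),interpolation=cv2.INTER_CUBIC))
    print(n,"cam",ray(p,(256,192)))
    for t in("chest","dial_red_post","dial_blue_post","bolt_post","dial_red","dial_blue","ochre_pot_mid","black_pot_mid"):
        print(t,[(np.round(r["at"],1).tolist(),round(r["confidence"],2),np.round(atz(p,r["at"],{"chest":90,"dial_red":97,"dial_blue":97}.get(t,121))).tolist()) for r in search_frame(t,p)[:2]])
E
```

```text
{'t': 0.0, 'joints': [-1.358, 0.492, 1.559, -0.0, 1.092, -0.106], 'qvel': [-0.002, -0.001, -0.0, -0.001, 0.001, -0.0], 'tau': [-0.0, -61.265, -25.819, 0.069, 0.048, -0.0], 'eef_pos': [195.882, -593.466, 404.137], 'tcp_rot': [-3.14, -0.0, 0.319], 'ft_force': [0.301, -0.637, -0.343], 'moment': [-0.032, -0.001, 0.047], 'grip_force': 0.0, 'opening': 1.003}
top cam (array([ 430.14976867, -123.08575582,  961.53578006]), array([ 0.15331414,  0.00520033, -0.98837133]))
chest [([195.4, 193.8], 0.76, [558.0, 35.0, 90.0]), ([365.2, 218.0], 0.23, [504.0, -392.0, 90.0])]
dial_red_post [([166.1, 181.5], 0.66, [583.0, 102.0, 121.0])]
dial_blue_post [([219.2, 191.2], 0.97, [561.0, -29.0, 121.0])]
bolt_post [([195.9, 227.2], 0.62, [472.0, 25.0, 121.0]), ([221.1, 187.0], 0.43, [572.0, -33.0, 121.0])]
dial_red [([169.2, 184.0], 0.71, [581.0, 101.0, 97.0])]
dial_blue [([221.7, 189.8], 0.98, [568.0, -32.0, 97.0])]
ochre_pot_mid [([193.8, 149.8], 0.71, [664.0, 37.0, 121.0])]
black_pot_mid [([141.4, 144.6], 0.61, [675.0, 169.0, 121.0]), ([193.0, 150.9], 0.57, [661.0, 39.0, 121.0])]
side cam (array([-55.52664562, 848.38643   , 751.22927733]), array([ 0.44447384, -0.74125735, -0.50301761]))
chest [([209.9, 233.1], 0.97, [520.0, 107.0, 90.0])]
dial_red_post [([187.3, 226.7], 0.74, [554.0, 149.0, 121.0])]
dial_blue_post [([227.6, 199.2], 0.65, [545.0, -8.0, 121.0]), ([183.8, 223.7], 0.56, [569.0, 144.0, 121.0])]
bolt_post [([236.0, 217.9], 0.67, [477.0, 55.0, 121.0])]
dial_red [([186.2, 224.0], 0.67, [587.0, 115.0, 97.0])]
dial_blue [([224.2, 201.6], 0.62, [568.0, -25.0, 97.0]), ([274.6, 153.7], 0.41, [601.0, -362.0, 97.0])]
ochre_pot_mid [([178.3, 201.9], 0.64, [645.0, 72.0, 121.0]), ([237.6, 223.0], 0.19, [461.0, 71.0, 121.0])]
black_pot_mid [([141.6, 220.7], 0.53, [664.0, 188.0, 121.0]), ([223.0, 203.3], 0.48, [543.0, 16.0, 121.0])]
```

Run:
```python
from h import *
p=read_camera("top"); im=p["image"][:,:,::-1]
cv2.imwrite("pics/topc.png",cv2.resize(im[110:260,100:300],(800,600),interpolation=cv2.INTER_CUBIC))
p=read_camera("side"); im=p["image"][:,:,::-1]
cv2.imwrite("pics/sidec.png",cv2.resize(im[150:300,110:310],(800,600),interpolation=cv2.INTER_CUBIC))
```

```text
(no output)
```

View pics/topc.png

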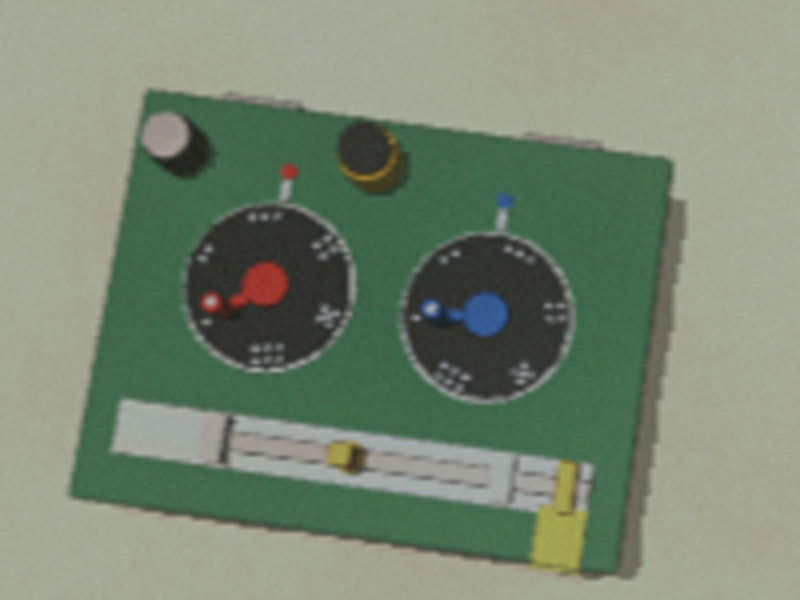

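View pics/sidec.png

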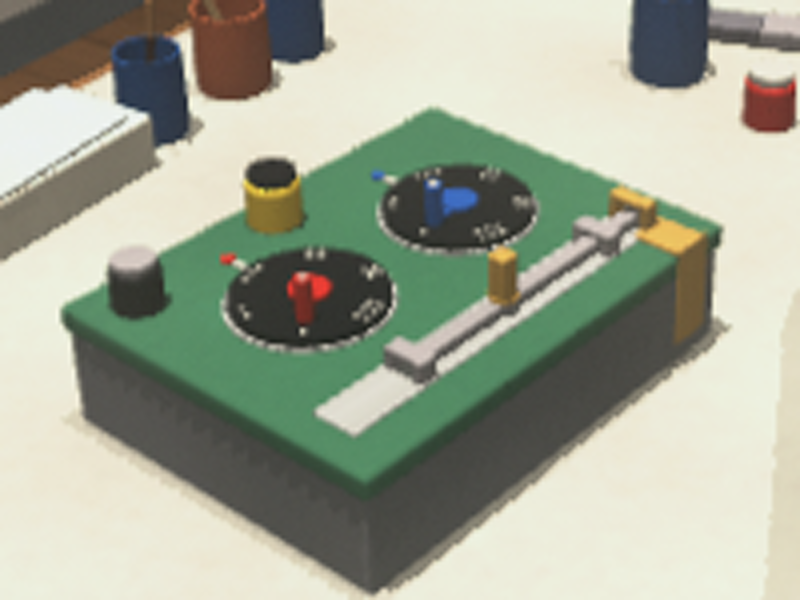

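View pics/top0.png

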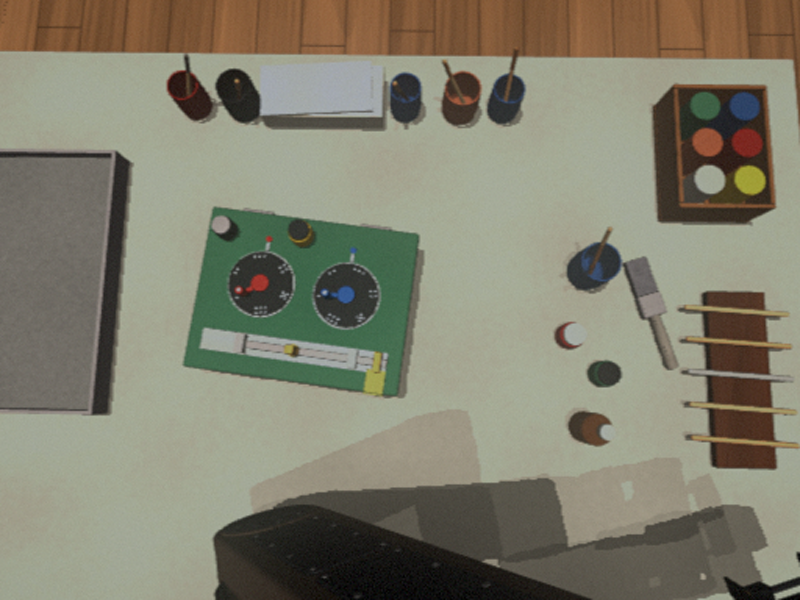

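The top crop (4x, origin 100,110) shows the red hub at (265,284) with its post top at (210,301). The blue hub is at (486,314) with its post top at (431,308), and the bolt post top is at (344,453). The lid corners are (148,90), (672,158), (615,575) and (72,497). The side crop (origin 110,150) shows the post tops: red (303,276), blue (433,184), bolt (503,254). I'll fit the chest pose to these.

Run:
```python
from h import *
from scipy.optimize import least_squares
T=read_camera("top");S=read_camera("side")
t=lambda u,v:(u/4+100-.4,v/4+110-.4)
s=lambda u,v:(u/4+110-.4,v/4+150-.4)
obs=[]
top=dict(fl=(148,90),fr=(672,158),nr=(615,575),nl=(72,497),rh=(265,284),bh=(486,314),rp=(210,300),bp=(431,307),bo=(344,452))
sid=dict(fr=(433,108),rp=(303,277),bp=(433,184),bo=(503,254),rh=(309,291),bh=(458,200))
def model(q):
    x,y,a,r,b,hb,bo=q
    L=dict(fl=(134,174,90),fr=(134,-174,90),nr=(-134,-174,90),nl=(-134,174,90),rh=(15,70,90+hb),bh=(15,-70,90+hb),
     rp=(15+30*np.cos(r),70+30*np.sin(r),128.5),bp=(15+30*np.cos(b),-70+30*np.sin(b),128.5),bo=(-85,bo,132.5))
    c,n=np.cos(a),np.sin(a)
    return {k:(x+c*v[0]-n*v[1],y+n*v[0]+c*v[1],v[2]) for k,v in L.items()}
def res(q):
    m=model(q);e=[]
    for P,d,f in((T,top,t),(S,sid,s)):
        pr=proj(P,[m[k] for k in d]); e.append((pr-np.array([f(*v) for v in d.values()])).ravel())
    return np.concatenate(e)
q=least_squares(res,[560,35,-.15,1.8,1.6,12,0],loss="soft_l1").x
print(np.round(q,3)); print(np.round(res(q).reshape(-1,2),1).tolist())
for k,v in model(q).items(): print(k,np.round(v,1))
```

```text
[ 5.65888e+02  4.07320e+01 -1.21000e-01  2.26800e+00  1.73600e+00
  8.62300e+00 -1.99100e+00]
[[-1.1, -0.8], [0.7, -0.2], [0.5, 0.1], [-1.8, 0.0], [0.2, 0.1], [-0.1, 0.1], [0.2, 0.2], [0.0, 0.1], [-0.6, 0.4], [-0.2, -1.1], [-0.3, -0.1], [-0.0, -0.4], [0.4, -0.7], [0.2, -0.3], [0.0, 0.2]]
fl [719.9 197.3  90. ]
fr [ 677.9 -148.2   90. ]
nr [ 411.9 -115.8   90. ]
nl [453.9 229.6  90. ]
rh [589.2 108.4  98.6]
bh [572.3 -30.6  98.6]
rp [572.9 133.6 128.5]
bp [571.   -0.6 128.5]
bo [481.3  49.  132.5]
```

Request:
move_arm:
  commands:
    - [[0.419, 0.808, 0], 0.762, 0.3]
    - [[0.419, 0.808, 0], 0.762, -0.45]
    - [[0.419, 0.808, 0], 0.762, -0.45]
    - [[0.419, 0.808, 0], 0.762, -0.45]
    - [[0.419, 0.808, 0], 0.762, -0.45]
    - [[0.419, 0.808, 0], 0.762, -0.45]
    - [[0.419, 0.808, 0], 0.762, -0.45]
    - [[0.419, 0.808, 0], 0.762, -0.45]
    - [[0.419, 0.808, 0], 0.762, -0.45]
    - [[0.419, 0.808, 0], 0.762, -0.45]
    - [[0.419, 0.808, 0], 0.762, -0.45]
    - [[0.419, 0.808, 0], 0.762, -0.45]
    - [[0.419, 0.808, 0], 0.762, -0.45]
    - [[0.419, 0.808, 0], 0.762, -0.45]
    - [[0.419, 0.808, 0], 0.762, -0.45]

```text
t: 2.35
eef_pos: [384.8, -228.6, 405.0]
tcp_rot: [3.141, 0.0, 1.236]
ft_force: [-0.3, -0.2, -0.2]
opening: 0.275
grip_force: 0.0
```

Request:
move_arm:
  commands:
    - [[0.419, 0.808, 0], 0.762, -0.45]
    - [[0.419, 0.808, 0], 0.762, -0.45]
    - [[0.419, 0.808, 0], 0.762, -0.45]
    - [[0.419, 0.808, 0], 0.762, -0.45]
    - [[0.419, 0.808, 0], 0.762, -0.45]
    - [[0.419, 0.808, 0], 0.762, -0.45]
    - [[0.419, 0.808, 0], 0.762, -0.45]
    - [[0.419, 0.808, 0], 0.762, -0.45]
    - [[0.419, 0.808, 0], 0.762, -0.45]
    - [[0.419, 0.808, 0], 0.762, -0.45]
    - [[0.419, 0.808, 0], 0.762, -0.45]
    - [[0.419, 0.808, 0], 0.762, -0.45]
    - [[0.419, 0.808, 0], 0.762, -0.45]
    - [[0.419, 0.808, 0], 0.762, -0.45]
    - [[0.419, 0.808, 0], 0.762, -0.45]
    - [[0, 0, 0], 0, -0.45]
    - [[0, 0, 0], 0, -0.45]

```text
t: 3.77
eef_pos: [573.1, 134.7, 404.4]
tcp_rot: [-3.141, -0.0, 2.149]
ft_force: [-0.9, -0.8, 0.0]
opening: 0.277
grip_force: 0.0
```

Request:
move_arm:
  commands:
    - [[0, 0, -0.7], 0, -0.45]
    - [[0, -0.03, -0.7], 0, -0.45]
    - [[0, 0, -0.7], 0, -0.45]
    - [[0, 0, -0.4], 0, -0.45]
    - [[0, 0, -0.2], 0, -0.45]
    - [[0, 0, -0.2], 0, -0.45]
    - [[0, 0, -0.2], 0, -0.45]
    - [[0, 0, -0.2], 0, -0.45]
    - [[0, 0, -0.1], 0, -0.45]
    - [[0, 0, 0], 0, -0.45]
    - [[0, 0, 0], 0, -0.45]

```text
t: 4.68
eef_pos: [573.1, 132.8, 302.9]
tcp_rot: [3.141, 0.0, 2.148]
ft_force: [-0.5, -0.2, 0.1]
opening: 0.274
grip_force: 0.0
```

Run:
```python
from h import *
a=read_camera("side")["image"][150:270,110:270,::-1]; 
b=read_camera("top")["image"][130:250,110:270,::-1]
cv2.imwrite("pics/r1.png",np.vstack([cv2.resize(i,(400,300),interpolation=cv2.INTER_CUBIC) for i in(a,b)]))
print(np.round(env.state()["ft_force"],2),np.round(env.state()["eef_pos"],1))
```

```text
[ 0.54 -0.42 -0.31] [573.1 132.9 303.2]
```

View pics/r1.png

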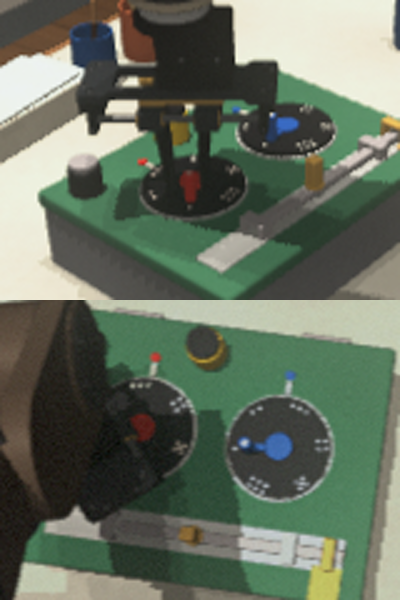

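The side crop shows the two fingers straddling the red post at (190,185), clear of the disc. Next I'll work out the arc steps.

```bash
cat >> h.py <<'E'
def arc(C,phis,start,r=30):
    p=np.array(start[:2],float);a=start[2];ax=0
    for th in phis:
        n=np.array(C)+r*np.array([np.cos(th),np.sin(th)])
        print(round(th,3),np.round((n-p)/30,3).tolist(),round((th-a)/.08,3)); p,a=n,th
E
python3 - <<'E'
from h import *
arc((589.2,108.4),[2.147+.06*i for i in range(1,10)],(573.1,132.9,2.147))
print()
arc((589.2,108.4),[2.687+.035*i for i in range(1,30)],(0,0,2.687))
E
```

```text
2.207 [-0.057, -0.012] 0.75
2.267 [-0.047, -0.037] 0.75
2.327 [-0.045, -0.04] 0.75
2.387 [-0.042, -0.042] 0.75
2.447 [-0.04, -0.045] 0.75
2.507 [-0.037, -0.047] 0.75
2.567 [-0.034, -0.049] 0.75
2.627 [-0.031, -0.051] 0.75
2.687 [-0.028, -0.053] 0.75

2.722 [18.727, 4.021] 0.438
2.757 [-0.014, -0.032] 0.437
2.792 [-0.013, -0.033] 0.438
2.827 [-0.011, -0.033] 0.438
2.862 [-0.01, -0.033] 0.437
2.897 [-0.009, -0.034] 0.438
2.932 [-0.008, -0.034] 0.438
2.967 [-0.007, -0.034] 0.437
3.002 [-0.005, -0.035] 0.438
3.037 [-0.004, -0.035] 0.438
3.072 [-0.003, -0.035] 0.438
3.107 [-0.002, -0.035] 0.437
3.142 [-0.001, -0.035] 0.438
3.177 [0.001, -0.035] 0.438
3.212 [0.002, -0.035] 0.437
3.247 [0.003, -0.035] 0.438
3.282 [0.004, -0.035] 0.438
3.317 [0.006, -0.035] 0.438
3.352 [0.007, -0.034] 0.437
3.387 [0.008, -0.034] 0.438
3.422 [0.009, -0.034] 0.437
3.457 [0.01, -0.033] 0.438
3.492 [0.011, -0.033] 0.438
3.527 [0.013, -0.033] 0.438
3.562 [0.014, -0.032] 0.437
3.597 [0.015, -0.032] 0.438
3.632 [0.016, -0.031] 0.437
3.667 [0.017, -0.031] 0.438
3.702 [0.018, -0.03] 0.438
```

Request:
move_arm:
  commands:
    - [[-0.057, -0.012, 0], 0.75, -0.45]
    - [[-0.047, -0.037, 0], 0.75, -0.45]
    - [[-0.045, -0.04, 0], 0.75, -0.45]
    - [[-0.042, -0.042, 0], 0.75, -0.45]
    - [[-0.04, -0.045, 0], 0.75, -0.45]
    - [[-0.037, -0.047, 0], 0.75, -0.45]
    - [[-0.034, -0.049, 0], 0.75, -0.45]
    - [[-0.031, -0.051, 0], 0.75, -0.45]
    - [[-0.028, -0.053, 0], 0.75, -0.45]
    - [[0, 0, 0], 0, -0.45]
    - [[0, 0, 0], 0, -0.45]

```text
t: 5.7
eef_pos: [562.2, 121.8, 303.1]
tcp_rot: [3.141, 0.0, 2.686]
ft_force: [-1.4, 2.1, 0.4]
opening: 0.275
grip_force: 1.2
```

Request:
move_arm:
  commands:
    - [[-0.016, -0.03, 0], 0.438, -0.45]
    - [[-0.014, -0.032, 0], 0.438, -0.45]
    - [[-0.013, -0.033, 0], 0.438, -0.45]
    - [[0, 0, 0], 0, -0.45]

```text
t: 6.03
eef_pos: [560.9, 118.9, 303.0]
tcp_rot: [3.141, 0.0, 2.792]
ft_force: [-1.0, 4.3, 1.9]
opening: 0.274
grip_force: 1.7
```

Request:
move_arm:
  commands:
    - [[-0.011, -0.033, 0], 0.438, -0.45]
    - [[-0.01, -0.033, 0], 0.438, -0.45]
    - [[0, 0, 0], 0, -0.45]

```text
t: 6.28
eef_pos: [560.2, 116.8, 303.0]
tcp_rot: [3.141, 0.0, 2.862]
ft_force: [0.4, 3.4, 1.7]
opening: 0.276
grip_force: 1.7
```

```bash
cat >> h.py <<'E'
def avg(n=6):
    L=[]
    for i in range(n):
        read_camera("side"); s=env.state(); L.append(np.r_[s["eef_pos"],s["ft_force"],s["grip_force"],s["tcp_rot"][2]])
    print(np.round(np.mean(L,0),2),np.round(np.std(L,0),2))
E
python3 -c "
from h import *
avg()"
```

```text
[560.31 116.81 302.9   -0.63   3.73   2.45   1.73   2.86] [0.03 0.04 0.04 0.45 0.29 0.51 0.08 0.  ]
```

Request:
move_arm:
  commands:
    - [[-0.006, -0.022, 0], 0.29, -0.45]
    - [[0, 0, 0], 0, -0.45]

```text
t: 6.75
eef_pos: [560.1, 115.9, 302.8]
tcp_rot: [3.141, 0.0, 2.888]
ft_force: [-0.7, 3.1, 2.5]
opening: 0.277
grip_force: 1.6
```

Request:
move_arm:
  commands:
    - [[-0.006, -0.022, 0], 0.29, -0.45]
    - [[0, 0, 0], 0, -0.45]

```text
t: 6.92
eef_pos: [559.9, 115.2, 302.7]
tcp_rot: [-3.142, 0.0, 2.911]
ft_force: [-0.2, 3.1, 2.4]
opening: 0.276
grip_force: 1.4
```

Request:
move_arm:
  commands:
    - [[-0.006, -0.025, 0], 0.33, -0.45]
    - [[0, 0, 0], 0, -0.45]

```text
t: 7.08
eef_pos: [559.7, 114.5, 302.7]
tcp_rot: [-3.142, 0.0, 2.937]
ft_force: [-0.1, 2.1, 2.2]
opening: 0.277
grip_force: 1.2
```

Request:
move_arm:
  commands:
    - [[-0.006, -0.025, 0], 0.33, -0.45]
    - [[0, 0, 0], 0, -0.45]

```text
t: 7.25
eef_pos: [559.6, 113.7, 302.7]
tcp_rot: [-3.142, 0.0, 2.962]
ft_force: [0.4, 2.2, 2.0]
opening: 0.274
grip_force: 1.1
```

Request:
move_arm:
  commands:
    - [[-0.005, -0.028, 0], 0.36, -0.45]
    - [[0, 0, 0], 0, -0.45]

```text
t: 7.42
eef_pos: [559.4, 112.9, 302.7]
tcp_rot: [-3.142, -0.0, 2.991]
ft_force: [-1.0, 1.6, 1.4]
opening: 0.273
grip_force: 1.0
```

Request:
move_arm:
  commands:
    - [[-0.005, -0.028, 0], 0.36, -0.45]
    - [[0, 0, 0], 0, -0.45]

```text
t: 7.58
eef_pos: [559.3, 112.1, 302.7]
tcp_rot: [-3.142, 0.0, 3.019]
ft_force: [0.9, 1.4, 2.0]
opening: 0.275
grip_force: 0.9
```

Run:
```python
from h import *
p=read_camera("side"); a=p["image"]
q=read_camera("top")
cv2.imwrite("pics/r2.png",np.hstack([cv2.resize(i[:,:,::-1],(400,400),interpolation=cv2.INTER_CUBIC) for i in(a[190:250,150:210],q["image"][150:220,130:200])]))
```

```text
(no output)
```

View pics/r2.png

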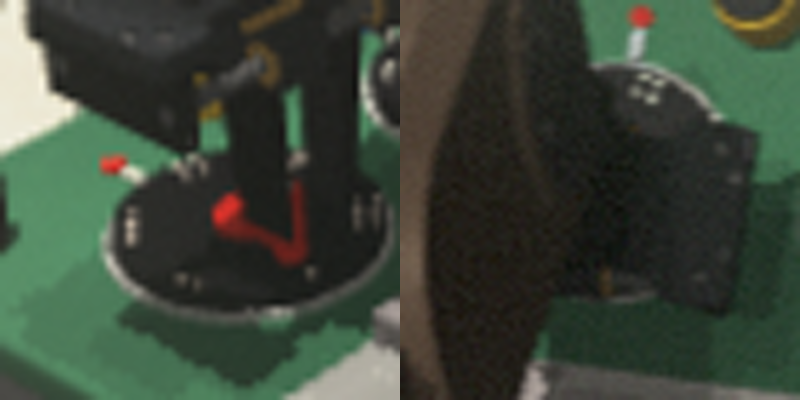

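The pictures show the red post between the fingers and turning with them. The four-dot group at (648,90) is about 14° short of the index bar, so I keep going.

Request:
move_arm:
  commands:
    - [[-0.004, -0.03, 0], 0.38, -0.45]
    - [[0, 0, 0], 0, -0.45]

```text
t: 7.85
eef_pos: [559.1, 111.1, 302.6]
tcp_rot: [-3.141, -0.0, 3.05]
ft_force: [0.4, 0.9, 0.7]
opening: 0.276
grip_force: 0.1
```

Request:
move_arm:
  commands:
    - [[-0.003, -0.03, 0], 0.38, -0.45]
    - [[0, 0, 0], 0, -0.45]

```text
t: 8.02
eef_pos: [559.0, 110.3, 302.6]
tcp_rot: [-3.141, -0.0, 3.08]
ft_force: [-0.0, 0.6, -0.1]
opening: 0.271
grip_force: 0.1
```

Request:
move_arm:
  commands:
    - [[-0.002, -0.03, 0], 0.38, -0.45]
    - [[0, 0, 0], 0, -0.45]

```text
t: 8.18
eef_pos: [559.0, 109.4, 302.6]
tcp_rot: [-3.141, -0.0, 3.11]
ft_force: [0.2, 0.9, -1.3]
opening: 0.274
grip_force: 0.1
```

Run:
```python
from h import *
p=read_camera("side"); a=p["image"]
q=read_camera("top")
cv2.imwrite("pics/r3.png",np.hstack([cv2.resize(i[:,:,::-1],(400,400),interpolation=cv2.INTER_CUBIC) for i in(a[190:250,150:210],q["image"][150:220,130:200])]))
avg(3)
```

```text
[ 5.5895e+02  1.0946e+02  3.0270e+02 -4.8000e-01 -3.5000e-01  1.0000e-01
  0.0000e+00  3.1100e+00] [0.01 0.03 0.02 0.23 0.48 0.76 0.   0.  ]
```

View pics/r3.png

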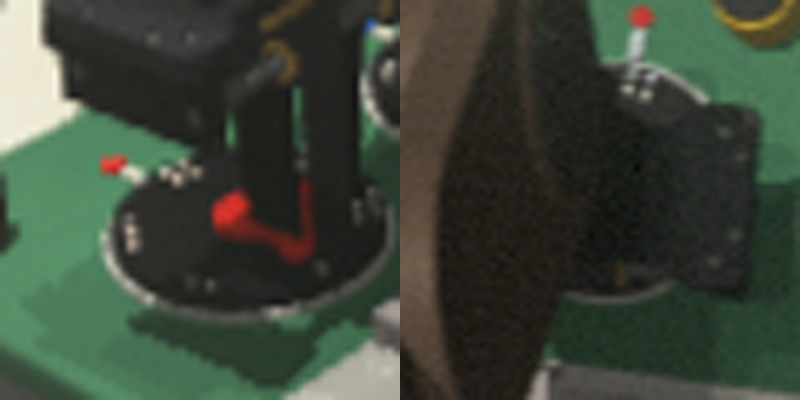

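The four group is now at (638,87), about 7° short of the index, and the dial is still following.

Request:
move_arm:
  commands:
    - [[-0.001, -0.025, 0], 0.32, -0.45]
    - [[0, 0, 0], 0, -0.45]

```text
t: 8.6
eef_pos: [559.0, 108.8, 302.7]
tcp_rot: [3.141, 0.0, 3.137]
ft_force: [0.2, 1.2, -0.5]
opening: 0.272
grip_force: 0.6
```

Request:
move_arm:
  commands:
    - [[0, -0.02, 0], 0.25, -0.45]
    - [[0, 0, 0], 0, -0.45]

```text
t: 8.77
eef_pos: [559.0, 108.4, 302.8]
tcp_rot: [3.141, 0.0, -3.126]
ft_force: [2.0, 5.5, -0.3]
opening: 0.276
grip_force: 2.1
```

Request:
move_arm:
  commands:
    - [[0, -0.008, 0], 0.1, -0.45]
    - [[0, 0, 0], 0, -0.45]
    - [[0, 0, 0], 0, -0.45]

```text
t: 9.02
eef_pos: [559.0, 108.2, 302.8]
tcp_rot: [3.141, 0.0, -3.119]
ft_force: [1.7, 5.2, -2.3]
opening: 0.273
grip_force: 2.7
```

Request:
move_arm:
  commands:
    - [[0, -0.01, 0], 0.1, -0.45]
    - [[0, 0, 0], 0, -0.45]
    - [[0, 0, 0], 0, -0.45]

```text
t: 9.27
eef_pos: [559.0, 108.0, 302.8]
tcp_rot: [3.141, 0.001, -3.111]
ft_force: [1.6, 6.4, -1.2]
opening: 0.274
grip_force: 3.2
```

Request:
move_arm:
  commands:
    - [[0, -0.01, 0], 0.1, -0.45]
    - [[0, 0, 0], 0, -0.45]
    - [[0, 0, 0], 0, -0.45]

```text
t: 9.52
eef_pos: [559.0, 107.8, 302.8]
tcp_rot: [3.141, 0.001, -3.103]
ft_force: [1.8, 6.8, -0.6]
opening: 0.276
grip_force: 3.7
```

Red has settled: the force climbs steadily with no further rotation. I'll back off, lift, and move to the blue post.

Request:
move_arm:
  commands:
    - [[0, 0.075, 0], -0.95, -0.45]
    - [[0, 0.075, 0], -0.95, -0.45]
    - [[0, 0.075, 0], -0.95, -0.45]
    - [[0, 0, 0.4], 0, -0.45]
    - [[0, 0, 0.6], 0, -0.45]
    - [[0, 0, 0.6], 0, -0.45]

```text
t: 10.02
eef_pos: [558.8, 113.9, 350.9]
tcp_rot: [-3.141, -0.001, 2.952]
ft_force: [0.0, 0.1, -0.6]
opening: 0.273
grip_force: 0.0
```

Request:
move_arm:
  commands:
    - [[0.0235, -0.2255, 0], -0.98, -0.45]
    - [[0.0235, -0.2255, 0], -0.98, -0.45]
    - [[0.0235, -0.2255, 0], -0.98, -0.45]
    - [[0.0235, -0.2255, 0], -0.98, -0.45]
    - [[0.0235, -0.2255, 0], -0.98, -0.45]
    - [[0.0235, -0.2255, 0], -0.98, -0.45]
    - [[0.0235, -0.2255, 0], -0.98, -0.45]
    - [[0.0235, -0.2255, 0], -0.98, -0.45]
    - [[0.0235, -0.2255, 0], -0.98, -0.45]
    - [[0.0235, -0.2255, 0], -0.98, -0.45]
    - [[0.0235, -0.2255, 0], -0.98, -0.45]
    - [[0.0235, -0.2255, 0], -0.98, -0.45]
    - [[0.0235, -0.2255, 0], -0.98, -0.45]
    - [[0.0235, -0.2255, 0], -0.98, -0.45]
    - [[0.0235, -0.2255, 0], -0.98, -0.45]
    - [[0.0235, -0.2255, 0], -0.98, -0.45]
    - [[0.0235, -0.2255, 0], -0.98, -0.45]
    - [[0, 0, 0], 0, -0.45]
    - [[0, 0, 0], 0, -0.45]

```text
t: 11.6
eef_pos: [570.8, -1.2, 350.7]
tcp_rot: [-3.141, 0.0, 1.621]
ft_force: [-0.6, 0.3, -0.8]
opening: 0.276
grip_force: 0.0
```

Run:
```python
from h import *
arc((572.3,-30.6),[1.615-.06*i for i in range(1,9)],(571,-.6,1.615))
arc((572.3,-30.6),[1.135-.035*i for i in range(1,26)],(585,-3.4,1.135))
```

```text
1.555 [0.059, -0.0] -0.75
1.495 [0.06, -0.003] -0.75
1.435 [0.06, -0.006] -0.75
1.375 [0.059, -0.01] -0.75
1.315 [0.058, -0.013] -0.75
1.255 [0.058, -0.017] -0.75
1.195 [0.056, -0.02] -0.75
1.135 [0.055, -0.024] -0.75
1.1 [0.03, -0.015] -0.437
1.065 [0.031, -0.016] -0.438
1.03 [0.03, -0.017] -0.437
0.995 [0.03, -0.019] -0.438
0.96 [0.029, -0.02] -0.438
0.925 [0.028, -0.021] -0.437
0.89 [0.028, -0.022] -0.438
0.855 [0.027, -0.023] -0.438
0.82 [0.026, -0.023] -0.438
0.785 [0.025, -0.024] -0.438
0.75 [0.024, -0.025] -0.437
0.715 [0.023, -0.026] -0.438
0.68 [0.022, -0.027] -0.438
0.645 [0.022, -0.028] -0.437
0.61 [0.021, -0.028] -0.438
0.575 [0.02, -0.029] -0.438
0.54 [0.019, -0.03] -0.438
0.505 [0.017, -0.03] -0.438
0.47 [0.016, -0.031] -0.437
0.435 [0.015, -0.031] -0.438
0.4 [0.014, -0.032] -0.438
0.365 [0.013, -0.032] -0.437
0.33 [0.012, -0.033] -0.438
0.295 [0.011, -0.033] -0.438
0.26 [0.01, -0.034] -0.438
```

Request:
move_arm:
  commands:
    - [[0, 0.02, -0.5], -0.07, -0.45]
    - [[0, 0, -0.4], 0, -0.45]
    - [[0, 0, -0.25], 0, -0.45]
    - [[0, 0, -0.25], 0, -0.45]
    - [[0, 0, -0.2], 0, -0.45]
    - [[0, 0, 0], 0, -0.45]
    - [[0, 0, 0], 0, -0.45]

```text
t: 12.18
eef_pos: [571.0, -0.3, 302.8]
tcp_rot: [-3.141, -0.0, 1.614]
ft_force: [0.7, 0.3, -0.7]
opening: 0.272
grip_force: 0.0
```

Request:
move_arm:
  commands:
    - [[0.059, 0, 0], -0.75, -0.45]
    - [[0.06, -0.003, 0], -0.75, -0.45]
    - [[0.06, -0.006, 0], -0.75, -0.45]
    - [[0.059, -0.01, 0], -0.75, -0.45]
    - [[0.058, -0.013, 0], -0.75, -0.45]
    - [[0.058, -0.017, 0], -0.75, -0.45]
    - [[0.056, -0.02, 0], -0.75, -0.45]
    - [[0.055, -0.024, 0], -0.75, -0.45]
    - [[0, 0, 0], 0, -0.45]

```text
t: 12.93
eef_pos: [584.9, -3.2, 303.2]
tcp_rot: [3.142, 0.0, 1.132]
ft_force: [-1.6, 0.8, 0.6]
opening: 0.275
grip_force: 0.6
```

Contact made. I'll go on in steps of about 1 to 1.3 mm.

Request:
move_arm:
  commands:
    - [[0.03, -0.015, 0], -0.437, -0.45]
    - [[0, 0, 0], 0, -0.45]

```text
t: 13.1
eef_pos: [585.7, -3.6, 303.1]
tcp_rot: [3.141, -0.0, 1.1]
ft_force: [-1.8, 0.8, 1.3]
opening: 0.273
grip_force: 0.8
```

Request:
move_arm:
  commands:
    - [[0.036, -0.019, 0], -0.53, -0.45]
    - [[0, 0, 0], 0, -0.45]

```text
t: 13.27
eef_pos: [586.8, -4.2, 303.1]
tcp_rot: [3.141, -0.0, 1.057]
ft_force: [-2.2, -0.2, 1.9]
opening: 0.275
grip_force: 0.9
```

Request:
move_arm:
  commands:
    - [[0.036, -0.021, 0], -0.53, -0.45]
    - [[0, 0, 0], 0, -0.45]

```text
t: 13.43
eef_pos: [587.9, -4.8, 303.0]
tcp_rot: [3.141, -0.0, 1.015]
ft_force: [-1.5, 0.3, 1.3]
opening: 0.273
grip_force: 0.8
```

Request:
move_arm:
  commands:
    - [[0.036, -0.022, 0], -0.53, -0.45]
    - [[0, 0, 0], 0, -0.45]

```text
t: 13.6
eef_pos: [589.2, -5.5, 302.9]
tcp_rot: [3.141, -0.0, 0.973]
ft_force: [0.6, -0.6, 0.7]
opening: 0.274
grip_force: 0.3
```

Request:
move_arm:
  commands:
    - [[0.035, -0.024, 0], -0.53, -0.45]
    - [[0, 0, 0], 0, -0.45]

```text
t: 13.77
eef_pos: [590.2, -6.2, 302.9]
tcp_rot: [3.141, -0.0, 0.931]
ft_force: [-0.9, -0.2, 0.9]
opening: 0.275
grip_force: 0.2
```

Request:
move_arm:
  commands:
    - [[0.034, -0.025, 0], -0.53, -0.45]
    - [[0, 0, 0], 0, -0.45]

```text
t: 13.93
eef_pos: [591.0, -6.9, 302.8]
tcp_rot: [-3.142, 0.0, 0.888]
ft_force: [-1.4, -0.4, 1.9]
opening: 0.274
grip_force: 0.7
```

Request:
move_arm:
  commands:
    - [[0.033, -0.027, 0], -0.53, -0.45]
    - [[0, 0, 0], 0, -0.45]

```text
t: 14.1
eef_pos: [591.7, -7.6, 302.7]
tcp_rot: [-3.14, 0.001, 0.846]
ft_force: [-4.3, 1.4, 2.7]
opening: 0.277
grip_force: 2.2
```

Request:
move_arm:
  commands:
    - [[0.008, -0.007, 0], -0.13, -0.45]
    - [[0, 0, 0], 0, -0.45]
    - [[0, 0, 0], 0, -0.45]

```text
t: 14.35
eef_pos: [591.7, -7.7, 302.7]
tcp_rot: [-3.14, 0.001, 0.838]
ft_force: [-5.6, 0.0, 2.8]
opening: 0.276
grip_force: 2.5
```

Request:
move_arm:
  commands:
    - [[0.01, -0.008, 0], -0.15, -0.45]
    - [[0, 0, 0], 0, -0.45]
    - [[0, 0, 0], 0, -0.45]

```text
t: 14.6
eef_pos: [591.9, -7.9, 302.6]
tcp_rot: [-3.139, 0.001, 0.826]
ft_force: [-7.0, 2.2, 3.2]
opening: 0.274
grip_force: 3.0
```

Blue has settled too. I'll back off, lift and go to the bolt post.

Request:
move_arm:
  commands:
    - [[-0.062, 0.045, 0], 0.97, -0.45]
    - [[-0.062, 0.045, 0], 0.97, -0.45]
    - [[-0.062, 0.045, 0], 0.97, -0.45]
    - [[0, 0, 0.4], 0, -0.45]
    - [[0, 0, 0.6], 0, -0.45]
    - [[0, 0, 0.6], 0, -0.45]

```text
t: 15.1
eef_pos: [587.1, -4.1, 351.1]
tcp_rot: [-3.141, 0.0, 1.059]
ft_force: [-0.5, 0.1, 0.4]
opening: 0.279
grip_force: 0.0
```

Request:
move_arm:
  commands:
    - [[-0.219, 0.11, 0], -0.92, -0.45]
    - [[-0.219, 0.11, 0], -0.92, -0.45]
    - [[-0.219, 0.11, 0], -0.92, -0.45]
    - [[-0.219, 0.11, 0], -0.92, -0.45]
    - [[-0.219, 0.11, 0], -0.92, -0.45]
    - [[-0.219, 0.11, 0], -0.92, -0.45]
    - [[-0.219, 0.11, 0], -0.92, -0.45]
    - [[-0.219, 0.11, 0], -0.92, -0.45]
    - [[-0.219, 0.11, 0], -0.92, -0.45]
    - [[-0.219, 0.11, 0], -0.92, -0.45]
    - [[-0.219, 0.11, 0], -0.92, -0.45]
    - [[-0.219, 0.11, 0], -0.92, -0.45]
    - [[-0.219, 0.11, 0], -0.92, -0.45]
    - [[-0.219, 0.11, 0], -0.92, -0.45]
    - [[-0.219, 0.11, 0], -0.92, -0.45]
    - [[-0.219, 0.11, 0], -0.92, -0.45]
    - [[0, 0, 0], 0, -0.45]
    - [[0, 0, 0], 0, -0.45]

```text
t: 16.6
eef_pos: [482.0, 48.8, 351.0]
tcp_rot: [3.142, -0.001, -0.118]
ft_force: [0.3, -1.2, -0.1]
opening: 0.275
grip_force: 0.0
```

Run:
```python
from h import *
q=read_camera("side")["image"][150:300,110:310,::-1]
cv2.imwrite("pics/b1.png",cv2.resize(q,(800,600),interpolation=cv2.INTER_CUBIC))
```

```text
(no output)
```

View pics/b1.png

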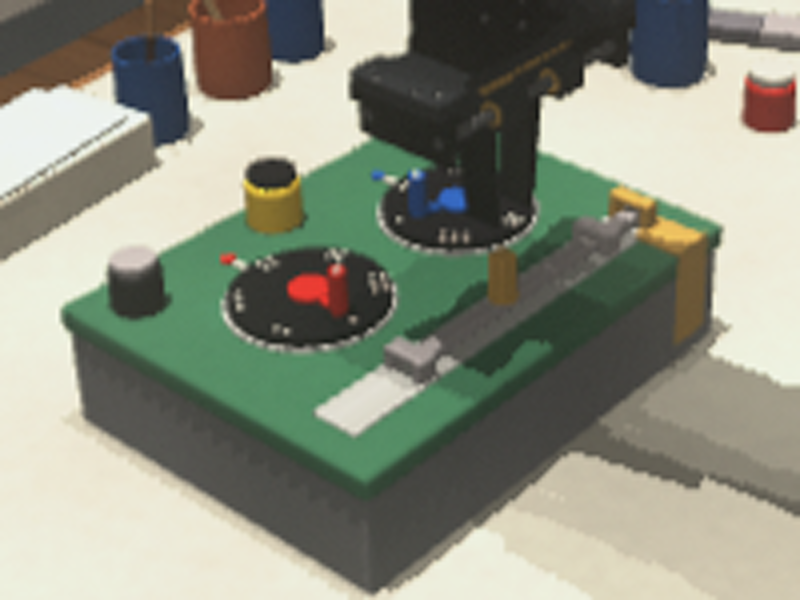

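The side crop shows red near four, blue near two and the fingers above the bolt post at (503,275). I'll descend and make contact carefully.

Request:
move_arm:
  commands:
    - [[-0.01, 0, -0.5], 0, -0.45]
    - [[0, 0, -0.4], 0, -0.45]
    - [[0, 0, -0.25], 0, -0.45]
    - [[0, 0, -0.25], 0, -0.45]
    - [[0, 0, -0.2], 0, -0.45]
    - [[0, 0, 0], 0, -0.45]
    - [[0, 0, 0], 0, -0.45]

```text
t: 17.23
eef_pos: [481.8, 48.6, 302.7]
tcp_rot: [3.141, 0.0, -0.122]
ft_force: [0.6, -0.1, -0.8]
opening: 0.275
grip_force: 0.0
```

Request:
move_arm:
  commands:
    - [[0.008, 0.066, 0], 0, -0.45]
    - [[0.008, 0.066, 0], 0, -0.45]
    - [[0.004, 0.033, 0], 0, -0.45]
    - [[0.004, 0.033, 0], 0, -0.45]
    - [[0, 0, 0], 0, -0.45]

```text
t: 17.65
eef_pos: [482.3, 54.8, 303.0]
tcp_rot: [3.142, -0.0, -0.122]
ft_force: [0.5, 0.2, -0.2]
opening: 0.276
grip_force: 0.0
```

Request:
move_arm:
  commands:
    - [[0.004, 0.033, 0], 0, -0.45]
    - [[0, 0, 0], 0, -0.45]

```text
t: 17.82
eef_pos: [482.5, 55.7, 302.8]
tcp_rot: [3.142, -0.0, -0.122]
ft_force: [-0.4, -0.1, 0.6]
opening: 0.274
grip_force: 0.0
```

Request:
move_arm:
  commands:
    - [[0.004, 0.033, 0], 0, -0.45]
    - [[0, 0, 0], 0, -0.45]

```text
t: 17.98
eef_pos: [482.6, 56.7, 302.7]
tcp_rot: [3.142, 0.0, -0.123]
ft_force: [-0.1, 0.3, 0.1]
opening: 0.272
grip_force: 0.0
```

Request:
move_arm:
  commands:
    - [[0.004, 0.033, 0], 0, -0.45]
    - [[0, 0, 0], 0, -0.45]

```text
t: 18.15
eef_pos: [482.7, 57.6, 302.7]
tcp_rot: [3.141, 0.0, -0.123]
ft_force: [0.1, -0.3, -0.4]
opening: 0.276
grip_force: 0.2
```

Request:
move_arm:
  commands:
    - [[0.004, 0.033, 0], 0, -0.45]
    - [[0, 0, 0], 0, -0.45]

```text
t: 18.32
eef_pos: [482.8, 58.6, 302.7]
tcp_rot: [3.141, 0.0, -0.123]
ft_force: [-0.0, -1.7, 0.4]
opening: 0.27
grip_force: 0.6
```

Request:
move_arm:
  commands:
    - [[0.004, 0.033, 0], 0, -0.45]
    - [[0, 0, 0], 0, -0.45]

```text
t: 18.48
eef_pos: [482.9, 59.6, 302.7]
tcp_rot: [3.141, 0.0, -0.123]
ft_force: [0.4, -1.9, 0.7]
opening: 0.277
grip_force: 0.6
```

Request:
move_arm:
  commands:
    - [[0.004, 0.033, 0], 0, -0.45]
    - [[0, 0, 0], 0, -0.45]

```text
t: 18.65
eef_pos: [483.1, 60.6, 302.8]
tcp_rot: [3.141, -0.0, -0.123]
ft_force: [0.3, -1.3, -0.2]
opening: 0.275
grip_force: 0.6
```

Request:
move_arm:
  commands:
    - [[0.004, 0.033, 0], 0, -0.45]
    - [[0, 0, 0], 0, -0.45]

```text
t: 18.82
eef_pos: [483.2, 61.7, 302.8]
tcp_rot: [3.142, 0.0, -0.123]
ft_force: [-0.2, -0.3, -0.9]
opening: 0.273
grip_force: 0.5
```

The bolt is past the 1.5 mm catch point at about 2 N, so both catches are in. I'll draw it on.

Request:
move_arm:
  commands:
    - [[0.006, 0.05, 0], 0, -0.45]
    - [[0.006, 0.05, 0], 0, -0.45]
    - [[0.006, 0.05, 0], 0, -0.45]
    - [[0.006, 0.05, 0], 0, -0.45]
    - [[0.006, 0.05, 0], 0, -0.45]
    - [[0.006, 0.05, 0], 0, -0.45]
    - [[0.006, 0.05, 0], 0, -0.45]
    - [[0.006, 0.05, 0], 0, -0.45]
    - [[0.006, 0.05, 0], 0, -0.45]
    - [[0.006, 0.05, 0], 0, -0.45]
    - [[0.006, 0.05, 0], 0, -0.45]
    - [[0.006, 0.05, 0], 0, -0.45]
    - [[0.006, 0.05, 0], 0, -0.45]
    - [[0.006, 0.05, 0], 0, -0.45]
    - [[0, 0, 0], 0, -0.45]

```text
t: 20.07
eef_pos: [485.7, 82.8, 302.8]
tcp_rot: [-3.141, -0.0, -0.122]
ft_force: [-0.4, -0.7, 0.3]
opening: 0.273
grip_force: 0.0
```

Request:
move_arm:
  commands:
    - [[0.004, 0.033, 0], 0, -0.45]
    - [[0.004, 0.033, 0], 0, -0.45]
    - [[0, 0, 0], 0, -0.45]

```text
t: 20.32
eef_pos: [485.9, 84.6, 302.8]
tcp_rot: [3.142, 0.0, -0.123]
ft_force: [0.0, -0.3, -1.0]
opening: 0.271
grip_force: 0.2
```

Request:
move_arm:
  commands:
    - [[0.004, 0.033, 0], 0, -0.45]
    - [[0.003, 0.025, 0], 0, -0.45]
    - [[0, 0, 0], 0, -0.45]

```text
t: 20.57
eef_pos: [486.2, 86.4, 302.8]
tcp_rot: [3.142, -0.0, -0.123]
ft_force: [-0.4, -0.6, -0.7]
opening: 0.275
grip_force: 0.4
```

Request:
move_arm:
  commands:
    - [[0.004, 0.033, 0], 0, -0.45]
    - [[0, 0, 0], 0, -0.45]

```text
t: 20.73
eef_pos: [486.3, 87.1, 302.8]
tcp_rot: [3.141, 0.0, -0.122]
ft_force: [0.5, -5.0, -0.3]
opening: 0.276
grip_force: 2.8
```

That's the stop. I'll release and lift clear.

Request:
move_arm:
  commands:
    - [[-0.008, -0.066, 0], 0, -0.45]
    - [[-0.008, -0.066, 0], 0, -0.45]
    - [[-0.007, -0.06, 0], 0, -0.45]
    - [[0, 0, 0], 0, -0.45]
    - [[0, 0, 0.4], 0, -0.45]
    - [[0, 0, 0.7], 0, -0.45]
    - [[0, 0, 0.8], 0, -0.45]
    - [[0, 0, 0.8], 0, -0.45]
    - [[-0.5, 0, 0.5], 0, -0.45]
    - [[0, 0, 0], 0, -0.45]
    - [[0, 0, 0], 0, -0.45]

```text
t: 21.65
eef_pos: [470.2, 81.5, 399.2]
tcp_rot: [-3.141, -0.002, -0.123]
ft_force: [-0.5, -0.1, 0.1]
opening: 0.276
grip_force: 0.0
```

Run:
```python
from h import *
q=read_camera("side")["image"][150:300,110:310,::-1]
cv2.imwrite("pics/f.png",cv2.resize(q,(800,600),interpolation=cv2.INTER_CUBIC))
```

```text
(no output)
```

View pics/f.png

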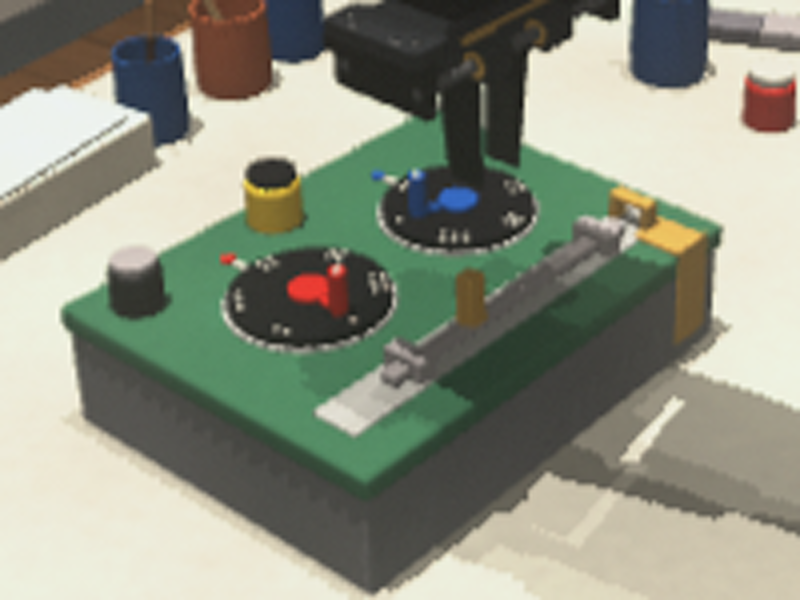

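The crop shows the bolt tip out of the staple, the handle shifted from (503,254) to (470,272), both dials on their numbers and the pots undisturbed.

Run:
```python
from h import *
p=read_camera("side")
f=lambda u,v:atz(p,(u/4+110-.4,v/4+150-.4),132.5)
d=np.linalg.norm(f(470,272)-f(503,254)); print(d)
if d>26: print(env.job_done())
```

```text
28.103813657856772
the job is handed in; nothing more can be done
None
```

The chest is unlocked and the job is handed in: both dials stopped firm near four (red) and two (blue), and the bolt was drawn about 29 mm to its stop, pushing no harder than about 8 N. The arm is clear and nothing else was touched; I haven't been shown the verdict.

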